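# Make up a carving kit and a sharpening kit

## Task

Make up two kits in the shallow wooden trays on the carver's bench. Carving kit, in the nearly square tray with two long bays: the stone whale on its belly in the wide bay and the knife in the narrow bay. Sharpening kit, in the long slim tray: the tin standing in the small bay, the plain thick honing stone lying flat lengthwise in the large bay with the thin grooved flattening stone on top of it, grooves up, faces flat together and edges flush; leave the jar and the owl standing where they are.

Things in the scene. Friction and masses are not known exactly. Their poses are not given: they have to be found in the camera images.
- whale: Roughed-out killer whale of dark stone, lying on its belly: 97 mm long over all, body 36 mm wide and 34 mm high, thin back fin up to 48 mm, small flat tail fins 42 mm wide and clear of the floor. Origin: underside, mid-length; x points to its head, z up. Its flat flanks (36 mm apart, parallel to x, from 25 mm behind the origin to 37 mm ahead) are the place to grip. About 200 g.
- knife: Carving knife with a fat square wooden handle and short steel blade, lying flat: 130 mm long over all, handle 26 mm wide, 26 mm high and 86 mm long, blade thin, 13 mm above the bench. Origin: mid-length of the whole knife, at the level of the handle's underside; x points to the blade tip, z up; the handle's centre (about the centre of mass, grip it here) is 22 mm behind the origin, at x = -22 mm. About 80 g.
- honing_stone: Honing stone: plain smooth grey slab without grooves, 95 x 42 x 24 mm (x, y, z). Origin: centre of the underside, z up. About 240 g.
- flattening_stone: Flattening stone: thinner grey slab with slanting dark grooves across its upper face, 95 x 42 x 14 mm (x, y, z), same outline as the honing stone. Origin: centre of the underside, z up. About 140 g.
- tin: Low round closed metal tin of strop paste, 50 mm across, 36 mm high. Origin: centre of the underside, z up. About 110 g.
- carving_tray: The nearly square shallow wooden tray, fixed to the bench, 178 x 152 mm (x, y), divided lengthwise into two long bays. Floor 4 mm and all rims and the divider 12 mm above the bench, walls 4 mm. Narrow bay: 170 x 56 mm, centre at x 0, y +44 mm; wide bay: 170 x 84 mm, centre at x 0, y -30 mm. Origin: centre of the underside; x along the bays, z up.
- sharpening_tray: The long slim shallow wooden tray, fixed to the bench, 206 x 104 mm (x, y), with one divider across it. Floor 4 mm and all rims and the divider 12 mm above the bench, walls 4 mm. Large bay: 120 (x) x 96 (y) mm, centre at x -39 mm, y 0; small bay: 74 (x) x 96 (y) mm, centre at x +62 mm, y 0. Origin: centre of the underside; x along its length towards the small bay, z up.
- jar: Bystander: small upright amber glass jar with black lid, 40 mm across, 68 mm high, standing among the stock. Origin: centre of the underside.
- owl: Bystander: small upright carved wooden owl, 42 mm across, 69 mm high. Origin: centre of the underside.
Mind the look-alikes: they are no part of the job. Of the things that look like the flattening_stone, the smallest one is meant.

How it is judged:
By the outcome, as a careful person would: the job done as asked, in the order asked, and still so for the second after the job is handed in, with the robot touching nothing.
It also fails if it takes over 138 s, if anything falls off the work surface, if the arm or the gripper's body presses on something with over 40 N, if the wrist force passes 120 N, or if a joint passes its speed limit or range.

## Robot

A 6-joint arm with a two-finger parallel gripper is mounted at the origin on the work surface. World frame = base frame: x ahead of the robot, y to its left, z up, the work surface at z = 0. Lengths are in m, angles in rad, forces in N, time in s.
With the tool pointing down it reaches from about 0.35 to 0.775 m from the base axis. Payload 5.5 kg.
Tool frame: the origin (TCP) lies midway between the tips of the shut fingers; the grasp point (between the pads) lies 19 mm behind it (pinch_z is the distance from the TCP to the grasp point, in m); z points along the fingers, y is the line along which they close (so a half turn about z gives the same grasp; the last joint's range is limited). The gripper opens to 85 mm and grips with 20 to 120 N. Pads are 22 mm wide; open, the fingers measure 114 mm over their backs; the gripper's body (76 mm by 85 mm) begins 54 mm behind the grasp point. The pads swing forward as they close: fully open they stand 13 mm farther back than shut.
Start: joints at [-1.251, 0.313, 0.046, 1.304, 0, 1.431], TCP at [0.255, -0.515, 0.231] pointing down, gripper open.
Joint ranges: [-2.76, 2.76], [-0.86, 1.69], [-1.03, 1.26], [-2.2, 2.34], [-1.47, 1.5], [-3.14, 3.14]. Speed limits (rad/s): [2.57, 2.57, 3.14, 3.14, 3.14, 3.14].

## Interface

Orientations are given as a unit quaternion [x, y, z, w].
In Python, from station import sense, get_image, job_done, outline_of, pinpoint, pinch_z gives the robot as it stands.
- The arm moves only by the tool step_arm, never from a script. Its argument "rows" is a list of rows, each a list of 6 numbers: the shift along the tool's x, y, z in m, then the turn, a rotation vector about the tool's x, y, z in degrees. A call has exactly 8 rows; each row is the pose to reach, as a shift and turn from the pose commanded when the call began, along the tool's axes at that moment; what a row does not reach only later rows make up. A row lasts 1/12 s, in which the tool goes at most 41.7 mm and 7.16 degrees, less where a joint would pass 70% of its speed; a pose out of reach is approached as far as the arm can. A call with a gripper value outside its range is refused whole. "claw" is the finger opening in m, from 0 to 0.0854, set as the call begins (left out, the last holds). The fingers move at their own pace and stop on an object; the grip force is fixed at half the most. Time passes only in rows, so rows that repeat a pose let the fingers close, or fill a call up. It gives the time, the measured TCP pose, the force, the opening and the grip force at its end, in the units of the state.
- sense(): the state, without advancing time (a new reading comes with each control period).
- get_image(name): name is "scene" or "top" or "wrist"; returns a dict with "image" (480x640x3 uint8, red, green, blue), "z_map" (480x640 float32, m along the optical axis (not along the pixel's ray), 0 where there is no reading), "K" (3x3 intrinsics, pixels), "R" (3x3) and "t" (3): a world point X has camera coordinates R X + t. Camera axes: x right, y down, z forward; pixel columns grow to the right and rows downward; lengths in m; the calibration is good to about 2 mm. A picture is of the moment at which its call begins.
- job_done(): hands the job in; it is judged then, once.
Trained networks look in the newest picture that a camera, given by its name, has taken for a name from the list of things; names that differ only in an ending like _2 or _b are one class to them, and where a whole thing is asked for, a point or a joint stands for the part that bears it (a point fixed in the world has none). Each returns a list of dicts, best first, with "score" (0 to 1); they miss things now and then, are a little off and sometimes report something else, mostly with a low value. They report only what shows in the picture. A call takes as long as a camera call. They do not tell look-alikes from the thing itself.
- outline_of(camera, target): "mask" (480x640 bool, what is visible of it).
- pinpoint(camera, target): "at" ([x, y, z] in m, in world coordinates, good to about 4 mm: a listed point, or the origin of a listed thing).
The state is a dict: "t": time; "joint_positions": joint angles; "joint_velocities": joint speeds; "tau": joint torques, N m; "tcp_pos": TCP position; "eef_rot": TCP orientation; "force": force on the tool from outside, world axes, zero at the start; "ft_torque": the same for the moment, N m; "grip_width": finger opening in m; "grip_force": force on a finger pad.
Only numpy, scipy, OpenCV 4.12 (cv2) and the standard library are available. Lean on these libraries where they do the work, as an engineer would, in place of code of your own. Each camera call takes 0.05 s, during which the arm holds its last target. There are 200 camera calls.

## Working session

There is one attempt and no reset: what is moved stays moved. The work goes in short steps, Python scripts to look and compute and a tool call to move; the robot and the scene stay as the last step left them, time stands still between calls to the robot, and variables do not carry over. Pictures are saved under pics/ and viewed, at most 14 in all, crops included, and the job is handed in when it is done.

Besides the shell and the picture viewer there is one more tool, called after "Request:" as name(argument=value, ...) on one line, values as JSON. step_arm: Moves the arm, as the interface text tells. Its arguments: {"type":"object","properties":{"rows":{"type":"array"},"claw":{"type":"number"}},"required":["rows"]}

```bash
mkdir -p pics; ls
cat > h.py <<'E'
import numpy as np, cv2
from station import *
def save(n,im,crop=None,s=1):
    if crop: im=im[crop[1]:crop[3],crop[0]:crop[2]]
    im=cv2.resize(im,None,fx=s,fy=s,interpolation=cv2.INTER_CUBIC)
    cv2.imwrite(f'pics/{n}.png',im[:,:,::-1])
def pts(d,mask=None):
    z=d['z_map']; v,u=np.nonzero((z>0)&(mask if mask is not None else True))
    zz=z[v,u]; c=np.stack([u,v,np.ones_like(u)],0)
    c=np.linalg.inv(d['K'])@c*zz
    return (d['R'].T@(c-d['t'].reshape(3,1))).T,u,v
def px(d,X):
    c=d['R']@np.array(X)+d['t'].ravel(); p=d['K']@c; return (p[:2]/p[2]).round(0)
E
python3 - <<'E'
from h import *
s=sense(); print(s)
for c in ['top','scene']:
    d=get_image(c); save(c+'0',d['image']); 
    for n in ['whale','knife','honing_stone','flattening_stone','tin','carving_tray','sharpening_tray','jar','owl']:
        for r in pinpoint(c,n):
            print(c,n,round(r['score'],2),np.round(r['at'],3),px(d,r['at']))
E
```

```text
pics
{'t': 0.0, 'joint_positions': array([-1.25061131e+00,  3.14033345e-01,  4.49855094e-02,  1.30361028e+00,
       -2.79375821e-05,  1.43120141e+00]), 'joint_velocities': array([-8.49156286e-04, -1.25745401e-03,  1.29794478e-04,  1.52112613e-03,
        2.90318793e-04, -3.38828396e-05]), 'tau': array([ 1.06498235e-03, -4.80625927e+01,  2.98533601e+01,  1.94975431e-02,
       -4.33098796e-05, -1.35607903e-05]), 'tcp_pos': array([ 0.25497994, -0.51480083,  0.23039281]), 'eef_rot': array([ 9.73691050e-01,  2.27870297e-01, -9.78528472e-05, -9.25842317e-04]), 'force': array([ 0.07734303, -1.48163357, -0.14002232]), 'ft_torque': array([-0.00750315,  0.00833509,  0.02660686]), 'grip_force': 0.0, 'grip_width': 0.0856932495349013}
top whale 0.82 [0.497 0.    0.002] [314. 218.]
top knife 0.8 [ 0.482 -0.116  0.   ] [378. 227.]
top honing_stone 0.88 [ 0.644 -0.111 -0.001] [374. 140.]
top flattening_stone 0.95 [ 0.248 -0.302  0.002] [481. 355.]
top flattening_stone 0.88 [ 0.238  0.262 -0.003] [168. 362.]
top flattening_stone 0.87 [ 0.641 -0.007  0.003] [319. 141.]
top tin 0.58 [ 0.489  0.118 -0
[... 219 characters left out ...]
9. 119.]
scene whale 0.79 [0.496 0.006 0.001] [338. 271.]
scene honing_stone 0.94 [ 0.648 -0.11   0.003] [288. 340.]
scene honing_stone 0.68 [ 0.466 -0.296 -0.001] [185. 277.]
scene flattening_stone 0.93 [ 0.238  0.265 -0.001] [430. 178.]
scene flattening_stone 0.61 [ 0.643  0.001 -0.002] [349. 332.]
scene flattening_stone 0.61 [ 0.252 -0.309 -0.002] [179. 206.]
scene tin 0.92 [ 0.488  0.119 -0.   ] [393. 263.]
scene carving_tray 0.98 [0.443 0.315 0.002] [479. 237.]
scene carving_tray 0.21 [ 0.683  0.308 -0.003] [517. 330.]
scene sharpening_tray 0.87 [ 0.467 -0.297  0.   ] [184. 278.]
scene sharpening_tray 0.61 [0.443 0.316 0.003] [480. 236.]
scene jar 0.77 [ 0.634  0.116 -0.001] [409. 321.]
```

View pics/top0.png

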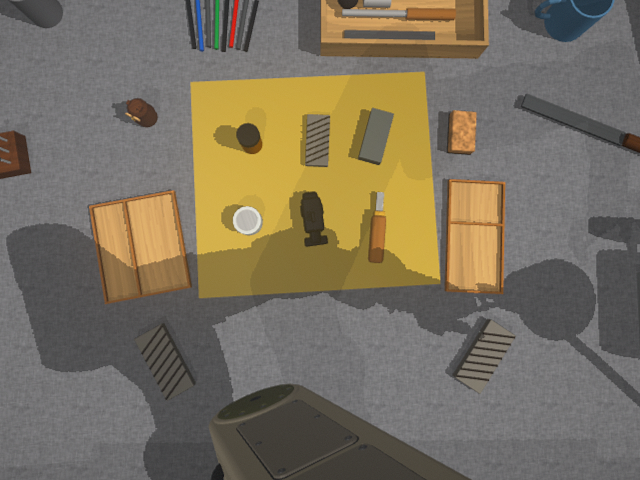

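View pics/scene0.png

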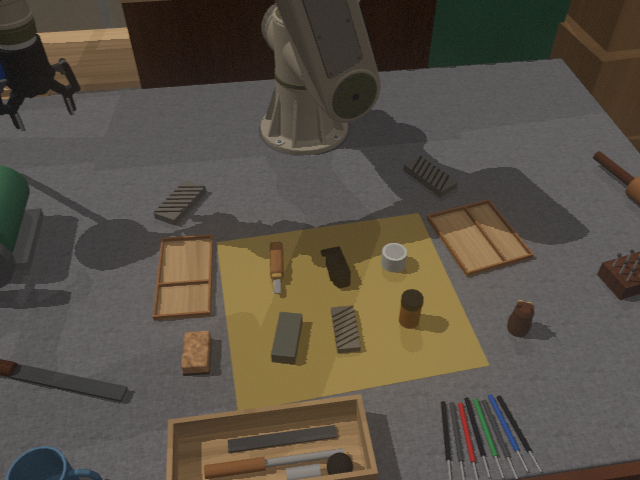

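Run:
```python
from h import *
d=get_image('top'); cs={}
P,u,v=pts(d)
P0=P
print('table z',np.median(P[np.abs(P[:,2])<.01,2]))
for n in ['whale','knife','honing_stone','flattening_stone','tin','carving_tray','sharpening_tray','jar','owl']:
    for r in outline_of('top',n):
        if r['score']<.4: continue
        m=r['mask']; P,u,v=pts(d,m)
        q=P[P[:,2]>np.percentile(P[:,2],50)-.006]
        (c,wh,a)=cv2.minAreaRect((q[:,:2]*1000).astype(np.float32))
        print(n,round(r['score'],2),'px',int(u.mean()),int(v.mean()),'ctr',np.round(c,1),np.round(wh,1),round(a,1),'mean',np.round(q[:,:2].mean(0)*1000,1),'z med/max',np.round([np.median(P[:,2])*1000,np.percentile(P[:,2],98)*1000],1))
```

```text
table z -0.00026972111700707157
whale 0.72 px 312 217 ctr [497.6   4.5] [88.4 35.8] 8.1 mean [502.    5.2] z med/max [31.2 46.7]
whale 0.47 px 246 220 ctr [490.3 120.4] [48.3 45.8] 45.1 mean [490.  119.9] z med/max [35.7 38.5]
knife 0.98 px 377 230 ctr [ 473.9 -113. ] [ 26.4 114.4] 85.1 mean [ 462.4 -111.3] z med/max [23.6 27.6]
honing_stone 0.97 px 375 136 ctr [ 648.3 -110.5] [42.2 95.5] 75.1 mean [ 647.2 -110. ] z med/max [23.2 26.3]
flattening_stone 0.85 px 317 139 ctr [641.2  -3.7] [41.9 95.8] 87.9 mean [641.1  -3.8] z med/max [13.4 16.6]
flattening_stone 0.73 px 483 355 ctr [ 250.9 -303.8] [ 55.6 122.1] 56.5 mean [ 250.9 -302.9] z med/max [16.9 20. ]
flattening_stone 0.67 px 164 360 ctr [242.9 263.5] [122.   55.5] 29.2 mean [243.3 262.7] z med/max [17.4 20.7]
flattening_stone 0.51 px 312 218 ctr [497.6   4.4] [88.3 35.8] 8.3 mean [502.2   5.2] z med/max [31.6 46.9]
tin 0.68 px 246 220 ctr [490. 120.] [46.2 47.5] 0.7 mean [489.8 120.3] z med/max [35.6 38.5]
carving_tray 0.82 px 139 246 ctr [445.7 315.7] [181.7 158. ] 10.9 mean [444.6 314.7] z med/max [ 4.  13.1]
sharpening_tray 0.74 px 474 236 ctr [ 466.  -296.3] [111.5 210.8] 87.5 mean [ 465.  -294.2] z med/max [ 3.5 12.6]
owl 0.84 px 140 111 ctr [680.2 308.6] [31.1 37.6] 56.3 mean [678.9 307.3] z med/max [55.3 69.3]
```

The top picture shows three grooved stones: px (317,140), measured 95x42x14 mm; (165,360), 122x55x17; and (484,355), 122x55x17. The one at (317,140) is the smallest and matches the stated size. The whale is at (313,218) with its head up-image, the knife at (377,230), the honing stone at (375,136) and the tin at (247,220). The narrow bay of the carving tray is on the left, and the small bay of the sharpening tray is at the top.

```bash
cat >> h.py <<'E'
def rect(q):
    (c,wh,a)=cv2.minAreaRect((q[:,:2]*1000).astype(np.float32))
    if wh[1]>wh[0]: wh=wh[::-1]; a-=90
    return np.round(c,1),np.round(wh,1),round((a+90)%180-90,1)
def go(x,y,z,yaw):
    """shift (mm) in tool axes and rotation vector (deg) to reach the world TCP pose (m, tool x at yaw, pointing down)"""
    from scipy.spatial.transform import Rotation as R
    s=sense(); r=R.from_quat(s['eef_rot']); c,n=np.cos(np.radians(yaw)),np.sin(np.radians(yaw))
    T=R.from_matrix(np.array([[c,n,0],[n,-c,0],[0,0,-1]]))
    print('go',np.round(r.inv().apply(np.array([x,y,z])-s['tcp_pos'])*1000,1),(r.inv()*T).as_rotvec(degrees=True).round(1))
E
python3 - <<'E'
from h import *
d=get_image('top'); P,u,v=pts(d)
save('flat',d['image'],(270,80,420,190),4)
def sel(x0,x1,y0,y1,z0,z1=1): 
    return P[(P[:,0]>x0)&(P[:,0]<x1)&(P[:,1]>y0)&(P[:,1]<y1)&(P[:,2]>z0)&(P[:,2]<z1)]
print('whale',rect(sel(.43,.57,-.05,.07,.012)),rect(sel(.475,.535,-.05,.07,.027)))
print('knife handle',rect(sel(.38,.56,-.16,-.07,.02)),'all',rect(sel(.38,.56,-.16,-.07,.006)))
print('carv',rect(sel(.33,.56,.2,.43,.009)),'sharp',rect(sel(.33,.59,-.37,-.22,.009)))
print('tin',rect(sel(.45,.53,.08,.16,.03)))
go(.5,.004,.15,188)
E
```

```text
whale (array([495.6,   4.3]), array([96.6, 41.8]), 7.9) (array([504.7,   5.6]), array([61.1, 35.8]), 7.8)
knife handle (array([ 463.5, -111.8]), array([93.2, 26. ]), -4.5) all (array([ 481.6, -113.5]), array([129.9,  26.6]), -4.6)
carv (array([444.9, 313.6]), array([178.3, 153.8]), 11.1) sharp (array([ 465.9, -293.7]), array([206.4, 105.6]), -2.6)
tin (array([490.8, 120.1]), array([47.9, 47.5]), 1.6)
go [ 449.9 -356.7   81.3] [   0.     0.  -161.7]
```

View pics/flat.png

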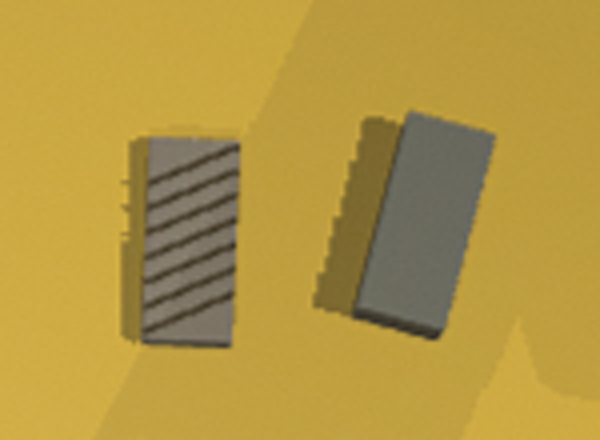

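The crop confirms it: the grooved stone at top-image (317,140) is the same outline as the plain stone, with its grooves up. That's the flattening stone meant. Moving to the whale.

Request:
step_arm(rows=[[0.03,-0.024,0,0,0,-7],[0.06,-0.048,0,0,0,-14],[0.09,-0.072,0,0,0,-21],[0.12,-0.096,0,0,0,-28],[0.15,-0.12,0,0,0,-35],[0.18,-0.144,0,0,0,-42],[0.21,-0.168,0,0,0,-49],[0.24,-0.19,0,0,0,-56]], claw=0.085)

```text
t: 2.22
tcp_pos: [0.3862, -0.2367, 0.2316]
eef_rot: [0.751, 0.66, 0.0, 0.0]
force: [0.7, -0.1, 0.2]
grip_width: 0.0847
grip_force: 0.0
```

```bash
python3 -c "
from h import *
go(.5007,.0052,.15,187.9)"
```

```text
go [254.5  82.7  81.5] [   0.     0.  -105.2]
```

Request:
step_arm(rows=[[0.03,0.01,0.01,0,0,-7],[0.06,0.02,0.02,0,0,-14],[0.09,0.03,0.03,0,0,-21],[0.12,0.04,0.04,0,0,-28],[0.16,0.052,0.05,0,0,-35],[0.19,0.062,0.06,0,0,-42],[0.225,0.073,0.07,0,0,-49],[0.254,0.083,0.08,0,0,-56]])

```text
t: 2.88
tcp_pos: [0.5027, 0.0044, 0.151]
eef_rot: [0.352, 0.936, 0.0, 0.0]
force: [0.3, -0.3, 0.2]
grip_width: 0.0846
grip_force: 0.0
```

```bash
python3 -c "
from h import *
go(.5007,.0052,.09,187.9)"
```

```text
go [ 2.1 -0.7 61. ] [  0.    0.  -49.2]
```

Request:
step_arm(rows=[[0.002,-0.001,0.01,0,0,-7],[0.002,-0.001,0.02,0,0,-14],[0.002,-0.001,0.03,0,0,-21],[0.002,-0.001,0.04,0,0,-28],[0.002,-0.001,0.05,0,0,-35],[0.002,-0.001,0.06,0,0,-42],[0.002,-0.001,0.061,0,0,-49.2],[0.002,-0.001,0.061,0,0,-49.2]])

```text
t: 3.55
tcp_pos: [0.4992, 0.0028, 0.0895]
eef_rot: [-0.067, 0.998, 0.0, -0.001]
force: [-0.6, 0.5, 0.3]
grip_width: 0.0851
grip_force: 0.0
```

Run:
```python
from h import *
d=get_image('wrist'); save('w1',d['image'])
P,u,v=pts(d)
def sel(x0,x1,y0,y1,z0,z1=1): 
    return P[(P[:,0]>x0)&(P[:,0]<x1)&(P[:,1]>y0)&(P[:,1]<y1)&(P[:,2]>z0)&(P[:,2]<z1)]
print('whale',rect(sel(.43,.57,-.05,.06,.012,.055)),rect(sel(.475,.535,-.05,.06,.027,.055)))
go(.5007,.0052,.009,187.9)
```

```text
whale (array([495.4,   3.4]), array([95.6, 41.9]), 8.4) (array([504.5,   4.5]), array([63.2, 36. ]), 7.9)
go [-1.3  2.3 81.1] [ 0.  -0.  -0.5]
```

View pics/w1.png

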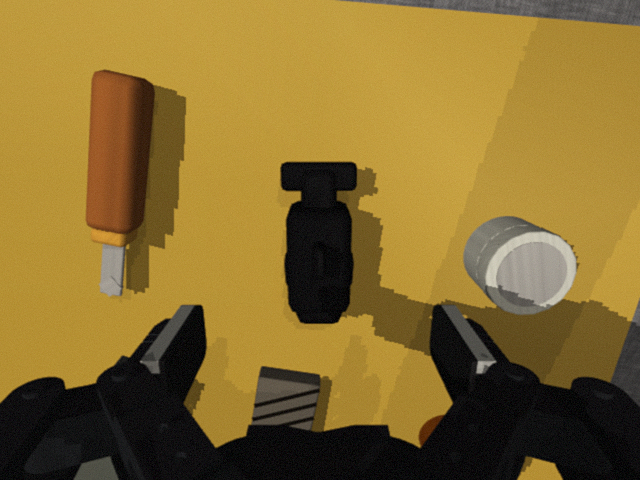

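The wrist view shows the whale at (318,245) between the fingers at (180,335) and (460,335), and it agrees with the top camera to 1 mm. Descending.

Request:
step_arm(rows=[[0,0.001,0.015,0,0,0],[-0.001,0.002,0.035,0,0,0],[-0.001,0.002,0.055,0,0,0],[-0.001,0.002,0.07,0,0,0],[-0.001,0.002,0.078,0,0,0],[-0.001,0.002,0.081,0,0,0],[-0.001,0.002,0.081,0,0,0],[-0.001,0.002,0.081,0,0,0]])

```text
t: 4.27
tcp_pos: [0.5013, 0.0047, 0.01]
eef_rot: [-0.065, 0.998, -0.0, 0.001]
force: [0.1, -0.5, 0.9]
grip_width: 0.085
grip_force: 0.0
```

Request:
step_arm(rows=[[0,0,0,0,0,0],[0,0,0,0,0,0],[0,0,0,0,0,0],[0,0,0,0,0,0],[0,0,0,0,0,0],[0,0,0,0,0,0],[0,0,0,0,0,0],[0,0,0,0,0,0]], claw=0.02)

```text
t: 4.93
tcp_pos: [0.5013, 0.0046, 0.01]
eef_rot: [-0.066, 0.998, -0.0, 0.001]
force: [0.3, 0.2, 6.0]
grip_width: 0.0352
grip_force: 61.6
```

Run:
```python
from h import *
s=sense(); print(s['grip_width'],s['grip_force'],s['tcp_pos'])
# carving bays
a=np.radians(11.1); R=np.array([[np.cos(a),-np.sin(a)],[np.sin(a),np.cos(a)]])
c=np.array([444.9,313.6]); 
for n,l in [('whale tcp',(0,-30)),('knife handle',(-22,44))]: print(n,c+R@l)
a=np.radians(-2.6); R=np.array([[np.cos(a),-np.sin(a)],[np.sin(a),np.cos(a)]]); c=np.array([465.9,-293.7])
for n,l in [('tin',(62,0)),('stone',(-39,0))]: print(n,c+R@l)
go(.4507,.2841,.10,191.1)
```

```text
0.03522984729173663 61.60980463027954 [0.50128729 0.00463416 0.01002515]
whale tcp [450.675659   284.16122008]
knife handle [414.84059487 352.54139395]
tin [ 527.83617533 -296.51250526]
stone [ 426.94014778 -291.93084346]
go [ 13.4 283.6 -90.2] [-0.   0.1 -3.6]
```

Request:
step_arm(rows=[[0,0,-0.02,0,0,0],[0,0,-0.05,0,0,0],[0,0.01,-0.08,0,0,0],[0,0.035,-0.09,0,0,0],[0.002,0.065,-0.09,0,0,-1],[0.004,0.1,-0.09,0,0,-2],[0.006,0.135,-0.09,0,0,-3],[0.008,0.17,-0.09,0,0,-3.6]])

```text
t: 5.6
tcp_pos: [0.4693, 0.1735, 0.0989]
eef_rot: [-0.097, 0.995, -0.0, -0.0]
force: [-0.1, 0.0, -2.3]
grip_width: 0.0349
grip_force: 60.7
```

Request:
step_arm(rows=[[0,0.035,0,0,0,0],[0,0.07,0,0,0,0],[0,0.095,0,0,0,0],[0,0.11,0.01,0,0,0],[0,0.114,0.025,0,0,0],[0,0.114,0.045,0,0,0],[0,0.114,0.055,0,0,0],[0,0.114,0.06,0,0,0]])

```text
t: 6.27
tcp_pos: [0.4464, 0.2834, 0.037]
eef_rot: [-0.097, 0.995, -0.001, -0.002]
force: [-0.2, -0.6, -2.9]
grip_width: 0.0349
grip_force: 60.6
```

Run:
```python
from h import *
s=sense(); print(s['grip_width'],s['grip_force'],s['tcp_pos'],s['force'])
go(.4555,.285,.0145,191.1)
```

```text
0.03487742176990793 60.64568638801575 [0.44635287 0.28341528 0.03702021] [-0.23125675 -0.56356544 -2.86067501]
go [-9.4 -0.2 22.5] [-0.1 -0.2  0.1]
```

Request:
step_arm(rows=[[-0.003,0,0.004,0,0,0],[-0.006,0,0.008,0,0,0],[-0.009,0,0.012,0,0,0],[-0.009,0,0.016,0,0,0],[-0.009,0,0.019,0,0,0],[-0.009,0,0.021,0,0,0],[-0.009,0,0.022,0,0,0],[-0.009,0,0.022,0,0,0]])

```text
t: 6.93
tcp_pos: [0.4569, 0.2857, 0.0171]
eef_rot: [-0.097, 0.995, -0.0, -0.0]
force: [-0.7, 0.5, -2.2]
grip_width: 0.0348
grip_force: 60.6
```

Request:
step_arm(rows=[[0,0,0,0,0,0],[0,0,0,0,0,0],[0,0,0,0,0,0],[0,0,0,0,0,0],[0,0,0,0,0,0],[0,0,0,0,0,0],[0,0,0,0,0,0],[0,0,0,0,0,0]], claw=0.06)

```text
t: 7.6
tcp_pos: [0.4572, 0.2859, 0.0173]
eef_rot: [-0.097, 0.995, -0.0, 0.0]
force: [0.0, 0.1, 0.7]
grip_width: 0.0602
grip_force: 0.0
```

Request:
step_arm(rows=[[0,0,-0.01,0,0,0],[0,0,-0.03,0,0,0],[0,0,-0.06,0,0,0],[0,0,-0.09,0,0,0],[0,0,-0.11,0,0,0],[0,0,-0.12,0,0,0],[0,0,-0.12,0,0,0],[0,0,-0.12,0,0,0]])

```text
t: 8.27
tcp_pos: [0.4572, 0.2859, 0.1373]
eef_rot: [-0.097, 0.995, 0.0, 0.0]
force: [-0.9, -0.4, 0.4]
grip_width: 0.0599
grip_force: 0.0
```

Run:
```python
from h import *
d=get_image('wrist'); save('w2',d['image'])
P,u,v=pts(d)
q=P[(P[:,2]>.016)&(P[:,2]<.06)&(abs(P[:,0]-.45)<.07)&(abs(P[:,1]-.284)<.04)]
print(rect(q)); print(np.percentile(q[:,2],[50,98]))
go(.4597,-.1117,.12,175.4)
```

```text
(array([451. , 285.1]), array([94.6, 41.5]), 11.4)
[0.03686259 0.05144433]
go [  73.6 -390.4   16.5] [-0.  -0.1 15.7]
```

View pics/w2.png

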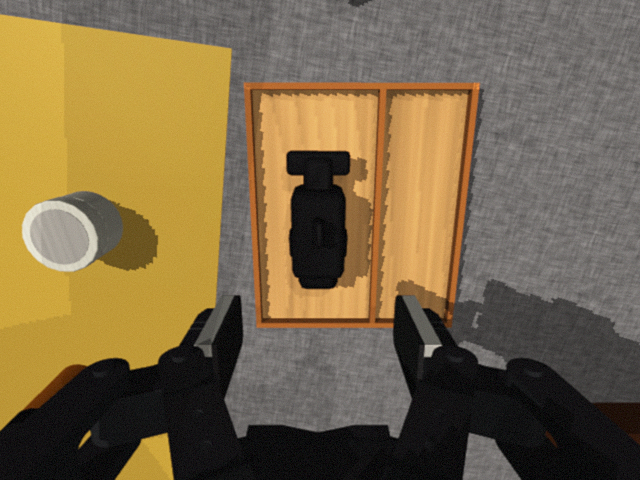

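The whale (320,225) is centred in the wide bay with its fin up. Knife next.

Request:
step_arm(rows=[[0.003,-0.015,0,0,0,1],[0.009,-0.045,0,0,0,3],[0.015,-0.08,0,0,0,5],[0.022,-0.118,0,0,0,7],[0.029,-0.156,0,0,0,9],[0.037,-0.194,0,0,0,11],[0.044,-0.232,0,0,0,13],[0.051,-0.27,0,0,0,15.7]], claw=0.085)

```text
t: 8.98
tcp_pos: [0.4575, 0.0096, 0.1354]
eef_rot: [0.04, 0.999, 0.0, -0.002]
force: [0.1, -0.1, 0.1]
grip_width: 0.0848
grip_force: 0.0
```

```bash
python3 -c "
from h import *
go(.4597,-.1117,.09,175.4)"
```

```text
go [ -12.1 -120.8   45.4] [ 0.  -0.2 -0. ]
```

Request:
step_arm(rows=[[-0.003,-0.035,0,0,0,0],[-0.006,-0.07,0,0,0,0],[-0.009,-0.1,0.01,0,0,0],[-0.011,-0.115,0.025,0,0,0],[-0.012,-0.12,0.04,0,0,0],[-0.012,-0.121,0.046,0,0,0],[-0.012,-0.121,0.046,0,0,0],[-0.012,-0.121,0.046,0,0,0]])

```text
t: 9.65
tcp_pos: [0.4605, -0.1096, 0.0902]
eef_rot: [0.04, 0.999, 0.001, -0.001]
force: [0.8, -0.6, 1.2]
grip_width: 0.085
grip_force: 0.0
```

```bash
python3 -c "
from h import *
d=get_image('wrist');P,u,v=pts(d)
q=P[(P[:,2]>.018)&(P[:,2]<.04)&(abs(P[:,0]-.47)<.08)&(abs(P[:,1]+.112)<.035)]
print(rect(q))
go(.4597,-.1117,.008,175.4)"
```

```text
(array([ 463.6, -113.2]), array([93.1, 26. ]), -4.3)
go [ 1.3 -2.2 83. ] [ 0.  -0.1  0.1]
```

Request:
step_arm(rows=[[0,-0.001,0.015,0,0,0],[0.001,-0.003,0.035,0,0,0],[0.001,-0.003,0.055,0,0,0],[0.001,-0.003,0.07,0,0,0],[0.001,-0.003,0.08,0,0,0],[0.001,-0.003,0.083,0,0,0],[0.001,-0.003,0.083,0,0,0],[0.001,-0.003,0.083,0,0,0]])

```text
t: 10.37
tcp_pos: [0.4611, -0.1131, 0.0091]
eef_rot: [0.039, 0.999, -0.0, 0.001]
force: [0.2, -0.2, -0.3]
grip_width: 0.0849
grip_force: 0.0
```

Request:
step_arm(rows=[[0,0,0,0,0,0],[0,0,0,0,0,0],[0,0,0,0,0,0],[0,0,0,0,0,0],[0,0,0,0,0,0],[0,0,0,0,0,0],[0,0,0,0,0,0],[0,0,0,0,0,0]], claw=0.01)

```text
t: 11.03
tcp_pos: [0.4609, -0.1136, 0.0089]
eef_rot: [0.04, 0.999, -0.0, 0.001]
force: [-0.9, 0.6, 5.9]
grip_width: 0.0246
grip_force: 60.3
```

Request:
step_arm(rows=[[0,0,-0.01,0,0,0],[0,0,-0.035,0,0,0],[0,0,-0.07,0,0,0],[0,0,-0.1,0,0,0],[0,0,-0.11,0,0,0],[0,0,-0.115,0,0,0],[0,0,-0.115,0,0,0],[0,0,-0.115,0,0,0]])

```text
t: 11.7
tcp_pos: [0.4596, -0.1131, 0.122]
eef_rot: [0.04, 0.999, 0.0, -0.001]
force: [0.1, 0.9, -1.6]
grip_width: 0.0246
grip_force: 59.5
```

```bash
python3 -c "
from h import *
go(.4148,.3525,.12,191.1)"
```

```text
go [ 81.7 460.5   2.4] [  0.   -0.1 -15.7]
```

Request:
step_arm(rows=[[0.003,0.015,0,0,0,-1],[0.008,0.045,0,0,0,-3],[0.014,0.08,0,0,0,-5],[0.02,0.115,0,0,0,-7],[0.027,0.15,0,0,0,-9],[0.033,0.187,0,0,0,-11],[0.04,0.224,0,0,0,-13],[0.046,0.26,0,0,0,-15.7]])

```text
t: 12.37
tcp_pos: [0.4331, 0.151, 0.1212]
eef_rot: [-0.098, 0.995, -0.0, -0.002]
force: [0.5, -0.1, -0.9]
grip_width: 0.0248
grip_force: 59.5
```

Request:
step_arm(rows=[[-0.003,0.036,0,0,0,0],[-0.006,0.072,0,0,0,0],[-0.009,0.108,0,0,0,0],[-0.013,0.144,0,0,0,0],[-0.017,0.175,0,0,0,0],[-0.02,0.195,0,0,0,0],[-0.021,0.203,0,0,0,0],[-0.021,0.203,0,0,0,0]])

```text
t: 13.03
tcp_pos: [0.4152, 0.3536, 0.1211]
eef_rot: [-0.098, 0.995, -0.001, -0.001]
force: [0.2, -0.5, -0.5]
grip_width: 0.0246
grip_force: 59.5
```

```bash
python3 -c "
from h import *
go(.4148,.3525,.05,191.1)"
```

```text
go [ 0.4 -0.9 71.1] [-0.1 -0.2  0.2]
```

Request:
step_arm(rows=[[0,0,0.015,0,0,0],[0,-0.001,0.04,0,0,0],[0,-0.001,0.065,0,0,0],[0,-0.001,0.085,0,0,0],[0,-0.001,0.097,0,0,0],[0,-0.001,0.104,0,0,0],[0,-0.001,0.1075,0,0,0],[0,-0.001,0.1075,0,0,0]])

```text
t: 13.7
tcp_pos: [0.4164, 0.3505, 0.0149]
eef_rot: [-0.097, 0.995, -0.001, -0.001]
force: [-0.2, -0.6, -0.7]
grip_width: 0.0244
grip_force: 59.5
```

Request:
step_arm(rows=[[0,0,0,0,0,0],[0,0,0,0,0,0],[0,0,0,0,0,0],[0,0,0,0,0,0],[0,0,0,0,0,0],[0,0,0,0,0,0],[0,0,0,0,0,0],[0,0,0,0,0,0]], claw=0.045)

```text
t: 14.37
tcp_pos: [0.4168, 0.3518, 0.0158]
eef_rot: [-0.097, 0.995, -0.0, 0.0]
force: [0.5, -0.6, 0.9]
grip_width: 0.0451
grip_force: 0.0
```

Request:
step_arm(rows=[[0,0,-0.01,0,0,0],[0,0,-0.03,0,0,0],[0,0,-0.06,0,0,0],[0,0,-0.09,0,0,0],[0,0,-0.11,0,0,0],[0,0,-0.12,0,0,0],[0,0,-0.12,0,0,0],[0,0,-0.12,0,0,0]])

```text
t: 15.03
tcp_pos: [0.4168, 0.3517, 0.1358]
eef_rot: [-0.097, 0.995, 0.0, 0.0]
force: [-0.2, 0.1, -0.6]
grip_width: 0.0449
grip_force: 0.0
```

Run:
```python
from h import *
d=get_image('wrist'); save('w3',d['image'])
d=get_image('top');P,u,v=pts(d)
q=P[(P[:,2]>.016)&(P[:,2]<.04)&(abs(P[:,0]-.43)<.09)&(abs(P[:,1]-.352)<.025)]
print(rect(q),np.percentile(q[:,2],[50,95]))
go(.490,.120,.12,180)
```

```text
(array([437.8, 355.8]), array([129.9,  26.9]), 12.0) [0.02793657 0.03144256]
go [ -28.2 -241.1   14.4] [-0.1 -0.1 11.1]
```

View pics/w3.png

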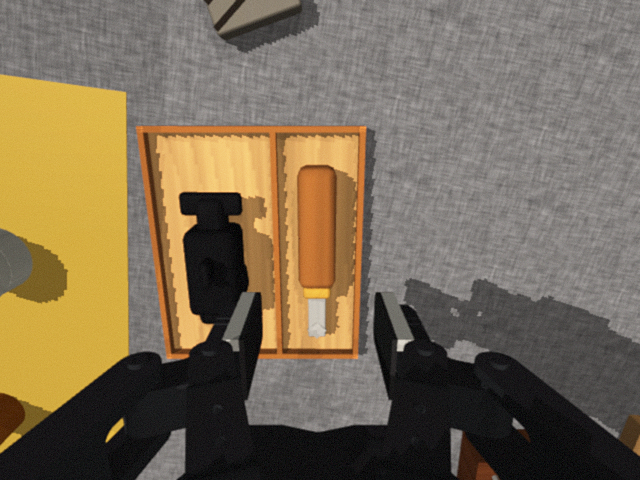

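The knife (317,250) lies in the narrow bay, clear of the walls. Tin next.

Request:
step_arm(rows=[[-0.002,-0.015,0,0,0,1],[-0.005,-0.045,0,0,0,3],[-0.009,-0.08,0,0,0,5],[-0.014,-0.118,0,0,0,7],[-0.018,-0.156,0,0,0,9],[-0.023,-0.194,0,0,0,11],[-0.027,-0.225,0,0,0,13.7],[-0.028,-0.241,0.01,0,0,13.7]], claw=0.085)

```text
t: 15.8
tcp_pos: [0.4921, 0.1175, 0.1255]
eef_rot: [0.025, 1.0, -0.0, 0.0]
force: [0.8, -0.4, -0.7]
grip_width: 0.0849
grip_force: 0.0
```

Request:
step_arm(rows=[[0,0,0.01,0,0,0],[0,0,0.02,0,0,0],[0,0,0.03,0,0,0],[0,0,0.04,0,0,0],[0,0,0.04,0,0,0],[0,0,0.04,0,0,0],[0,0,0.04,0,0,0],[0,0,0.04,0,0,0]])

```text
t: 16.47
tcp_pos: [0.4912, 0.1212, 0.0863]
eef_rot: [0.022, 1.0, 0.0, 0.001]
force: [0.7, -0.1, -0.1]
grip_width: 0.0849
grip_force: 0.0
```

```bash
python3 -c "
from h import *
d=get_image('wrist');P,u,v=pts(d)
q=P[(P[:,2]>.030)&(P[:,2]<.045)&(abs(P[:,0]-.49)<.035)&(abs(P[:,1]-.12)<.033)]
print(rect(q))
go(.4905,.1200,.010,177.4)"
```

```text
(array([490.7, 119.4]), array([49.4, 49.3]), -2.3)
go [ 0.9 -1.2 76.4] [0.  0.1 0.1]
```

Request:
step_arm(rows=[[0,-0.001,0.015,0,0,0],[0.001,-0.0015,0.035,0,0,0],[0.001,-0.0015,0.052,0,0,0],[0.001,-0.0015,0.066,0,0,0],[0.001,-0.0015,0.074,0,0,0],[0.001,-0.0015,0.077,0,0,0],[0.001,-0.0015,0.077,0,0,0],[0.001,-0.0015,0.077,0,0,0]])

```text
t: 17.18
tcp_pos: [0.4904, 0.1193, 0.0094]
eef_rot: [0.022, 1.0, 0.0, 0.0]
force: [0.8, -0.7, 0.1]
grip_width: 0.0847
grip_force: 0.0
```

Request:
step_arm(rows=[[0,0,0,0,0,0],[0,0,0,0,0,0],[0,0,0,0,0,0],[0,0,0,0,0,0],[0,0,0,0,0,0],[0,0,0,0,0,0],[0,0,0,0,0,0],[0,0,0,0,0,0]], claw=0.035)

```text
t: 17.85
tcp_pos: [0.4905, 0.1192, 0.0099]
eef_rot: [0.022, 1.0, -0.0, 0.001]
force: [-2.2, -0.2, 5.6]
grip_width: 0.0483
grip_force: 61.0
```

Request:
step_arm(rows=[[0,0,-0.01,0,0,0],[0,0,-0.035,0,0,0],[0,0,-0.07,0,0,0],[0,0,-0.1,0,0,0],[0,0,-0.11,0,0,0],[0,0,-0.115,0,0,0],[0,0,-0.115,0,0,0],[0,0,-0.115,0,0,0]])

```text
t: 18.52
tcp_pos: [0.489, 0.1192, 0.1229]
eef_rot: [0.022, 1.0, -0.0, -0.001]
force: [-0.8, -0.3, -1.4]
grip_width: 0.0483
grip_force: 62.0
```

```bash
python3 -c "
from h import *
go(.5278,-.2965,.12,177.4)"
```

```text
go [ -57.3 -413.5    2.9] [-0.  -0.1  0. ]
```

Request:
step_arm(rows=[[-0.002,-0.015,0,0,0,0],[-0.006,-0.045,0,0,0,0],[-0.011,-0.08,0,0,0,0],[-0.016,-0.115,0,0,0,0],[-0.021,-0.15,0,0,0,0],[-0.026,-0.187,0,0,0,0],[-0.031,-0.224,0,0,0,0],[-0.036,-0.26,0,0,0,0]])

```text
t: 19.18
tcp_pos: [0.5126, -0.1434, 0.1216]
eef_rot: [0.022, 1.0, 0.001, -0.002]
force: [1.1, 0.8, -0.6]
grip_width: 0.0481
grip_force: 62.1
```

Request:
step_arm(rows=[[-0.005,-0.036,0,0,0,0],[-0.01,-0.072,0,0,0,0],[-0.015,-0.108,0,0,0,0],[-0.018,-0.135,0,0,0,0],[-0.02,-0.148,0.01,0,0,0],[-0.021,-0.153,0.03,0,0,0],[-0.021,-0.153,0.05,0,0,0],[-0.021,-0.153,0.05,0,0,0]])

```text
t: 19.85
tcp_pos: [0.5245, -0.2933, 0.0673]
eef_rot: [0.023, 1.0, 0.003, -0.004]
force: [-1.3, 1.4, -2.1]
grip_width: 0.0483
grip_force: 62.1
```

```bash
python3 -c "
from h import *
get_image('wrist');go(.5278,-.2965,.014,177.4)"
```

```text
go [-3.1 -3.3 55.4] [ 0.3 -0.4  0. ]
```

Request:
step_arm(rows=[[-0.001,-0.001,0.015,0,0,0],[-0.001,-0.001,0.03,0,0,0],[-0.001,-0.001,0.042,0,0,0],[-0.001,-0.001,0.05,0,0,0],[-0.001,-0.001,0.054,0,0,0],[-0.001,-0.001,0.056,0,0,0],[-0.001,-0.001,0.057,0,0,0],[-0.001,-0.001,0.057,0,0,0]])

```text
t: 20.57
tcp_pos: [0.5296, -0.297, 0.0174]
eef_rot: [0.022, 1.0, -0.0, 0.0]
force: [-0.2, 0.6, -1.2]
grip_width: 0.0483
grip_force: 62.1
```

```bash
python3 -c "
from h import *
go(.5278,-.2965,.0145,177.4)"
```

```text
go [1.9 0.4 2.9] [-0.   0.   0.1]
```

Request:
step_arm(rows=[[0.001,0,0.001,0,0,0],[0.001,0,0.0025,0,0,0],[0.001,0,0.003,0,0,0],[0.001,0,0.003,0,0,0],[0.001,0,0.003,0,0,0],[0.001,0,0.003,0,0,0],[0.001,0,0.003,0,0,0],[0.001,0,0.003,0,0,0]])

```text
t: 21.23
tcp_pos: [0.5282, -0.297, 0.0139]
eef_rot: [0.022, 1.0, -0.0, 0.0]
force: [-0.3, 0.6, -0.2]
grip_width: 0.0479
grip_force: 62.1
```

Request:
step_arm(rows=[[0,0,0,0,0,0],[0,0,0,0,0,0],[0,0,0,0,0,0],[0,0,0,0,0,0],[0,0,0,0,0,0],[0,0,0,0,0,0],[0,0,0,0,0,0],[0,0,0,0,0,0]], claw=0.07)

```text
t: 21.9
tcp_pos: [0.5282, -0.2969, 0.0138]
eef_rot: [0.022, 1.0, -0.0, 0.0]
force: [0.4, 0.4, 0.7]
grip_width: 0.0699
grip_force: 0.0
```

Request:
step_arm(rows=[[0,0,-0.01,0,0,0],[0,0,-0.03,0,0,0],[0,0,-0.06,0,0,0],[0,0,-0.09,0,0,0],[0,0,-0.11,0,0,0],[0,0,-0.12,0,0,0],[0,0,-0.12,0,0,0],[0,0,-0.12,0,0,0]])

```text
t: 22.57
tcp_pos: [0.5283, -0.297, 0.134]
eef_rot: [0.022, 1.0, -0.0, 0.0]
force: [0.1, 0.6, -0.4]
grip_width: 0.0702
grip_force: 0.0
```

Run:
```python
from h import *
d=get_image('wrist');save('w4',d['image']); P,u,v=pts(d)
q=P[(P[:,2]>.034)&(P[:,2]<.05)&(abs(P[:,0]-.528)<.04)&(abs(P[:,1]+.296)<.04)]
print('tin',rect(q),np.median(q[:,2]))
q=P[(P[:,2]>.0095)&(P[:,2]<.015)&(abs(P[:,0]-.466)<.125)&(abs(P[:,1]+.294)<.065)]
print('tray',rect(q))
go(.6477,-.1105,.10,165.1)
```

```text
tin (array([ 528.3, -296.5]), array([49.1, 49. ]), 23.2) 0.040351373930199365
tray (array([ 477.8, -295.7]), array([183.5, 104.5]), -2.5)
go [-111.7  191.1   32.8] [ 0.  -0.1 12.3]
```

View pics/w4.png

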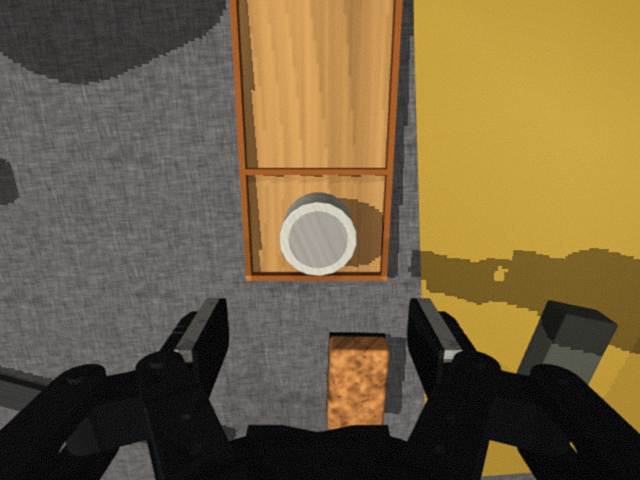

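The tin (318,237) stands in the small bay. Honing stone next.

Request:
step_arm(rows=[[-0.008,0.014,0,0,0,2],[-0.025,0.042,0,0,0,4],[-0.043,0.074,0,0,0,6],[-0.062,0.106,0,0,0,8],[-0.08,0.138,0,0,0,10],[-0.096,0.165,0.005,0,0,12.3],[-0.107,0.183,0.02,0,0,12.3],[-0.112,0.191,0.035,0,0,12.3]], claw=0.085)

```text
t: 23.28
tcp_pos: [0.6494, -0.1077, 0.0966]
eef_rot: [0.128, 0.992, 0.0, -0.001]
force: [-0.4, -0.1, -0.3]
grip_width: 0.0849
grip_force: 0.0
```

Request:
step_arm(rows=[[0,0,0.005,0,0,0],[0,0,0.01,0,0,0],[0,0,0.01,0,0,0],[0,0,0.01,0,0,0],[0,0,0.01,0,0,0],[0,0,0.01,0,0,0],[0,0,0.01,0,0,0],[0,0,0.01,0,0,0]])

```text
t: 23.95
tcp_pos: [0.6489, -0.1117, 0.0895]
eef_rot: [0.13, 0.992, -0.0, 0.001]
force: [-0.5, -0.3, 1.2]
grip_width: 0.0857
grip_force: 0.0
```

```bash
python3 -c "
from h import *
for c in ['wrist','top']:
  d=get_image(c);P,u,v=pts(d)
  q=P[(P[:,2]>.02)&(P[:,2]<.03)&(abs(P[:,0]-.648)<.06)&(abs(P[:,1]+.11)<.042)]
  print(rect(q))
  q=P[(P[:,2]>.01)&(P[:,2]<.018)&(abs(P[:,0]-.641)<.06)&(abs(P[:,1]+.004)<.03)]
  print('flat',rect(q))
go(.6480,-.1105,.006,165.1)"
```

```text
(array([ 649. , -111.6]), array([95.2, 42.1]), -15.0)
flat (array([641.4,  -4.7]), array([95., 43.]), -2.0)
(array([0., 0.]), array([0., 0.]), 0.0)
flat (array([640.8,  -3.2]), array([95.1, 41.6]), -3.5)
go [ 1.   0.7 83.3] [-0.  0.  0.]
```

Request:
step_arm(rows=[[0,0,0.015,0,0,0],[0,0,0.035,0,0,0],[0,0,0.055,0,0,0],[0,0,0.07,0,0,0],[0,0,0.08,0,0,0],[0,0,0.0835,0,0,0],[0,0,0.0835,0,0,0],[0,0,0.0835,0,0,0]])

```text
t: 24.72
tcp_pos: [0.6492, -0.1112, 0.006]
eef_rot: [0.129, 0.992, -0.0, 0.0]
force: [1.0, 0.8, 0.4]
grip_width: 0.0853
grip_force: 0.0
```

Request:
step_arm(rows=[[0,0,0,0,0,0],[0,0,0,0,0,0],[0,0,0,0,0,0],[0,0,0,0,0,0],[0,0,0,0,0,0],[0,0,0,0,0,0],[0,0,0,0,0,0],[0,0,0,0,0,0]], claw=0.03)

```text
t: 25.38
tcp_pos: [0.6495, -0.1113, 0.0064]
eef_rot: [0.129, 0.992, -0.0, 0.001]
force: [-0.6, 0.5, 5.8]
grip_width: 0.0404
grip_force: 63.5
```

Request:
step_arm(rows=[[0,0,-0.01,0,0,0],[0,0,-0.035,0,0,0],[0,0,-0.07,0,0,0],[0,0,-0.1,0,0,0],[0,0,-0.11,0,0,0],[0,0,-0.115,0,0,0],[0,0,-0.115,0,0,0],[0,0,-0.115,0,0,0]])

```text
t: 26.05
tcp_pos: [0.6476, -0.1108, 0.1186]
eef_rot: [0.129, 0.992, 0.0, -0.001]
force: [-0.1, 0.3, -1.8]
grip_width: 0.041
grip_force: 62.8
```

```bash
python3 -c "
from h import *
go(.4270,-.2925,.09,177.4)"
```

```text
go [ 166.6 -232.2   29. ] [  0.   -0.2 -12.3]
```

Request:
step_arm(rows=[[0.008,-0.011,0,0,0,-2],[0.024,-0.033,0,0,0,-4],[0.044,-0.061,0,0,0,-6],[0.065,-0.09,0,0,0,-8],[0.086,-0.12,0,0,0,-10],[0.107,-0.15,0,0,0,-12.3],[0.128,-0.179,0,0,0,-12.3],[0.147,-0.205,0,0,0,-12.3]])

```text
t: 26.72
tcp_pos: [0.4509, -0.2714, 0.1179]
eef_rot: [0.022, 1.0, 0.001, -0.002]
force: [-1.1, -1.4, -3.0]
grip_width: 0.041
grip_force: 62.7
```

Request:
step_arm(rows=[[0.008,-0.016,0,0,0,0],[0.012,-0.023,0.01,0,0,0],[0.014,-0.03,0.025,0,0,0],[0.014,-0.031,0.04,0,0,0],[0.014,-0.031,0.05,0,0,0],[0.014,-0.031,0.055,0,0,0],[0.014,-0.031,0.055,0,0,0],[0.014,-0.031,0.055,0,0,0]])

```text
t: 27.38
tcp_pos: [0.4386, -0.3011, 0.0647]
eef_rot: [0.022, 1.0, 0.001, -0.001]
force: [-0.7, -1.0, -1.8]
grip_width: 0.0406
grip_force: 62.8
```

```bash
python3 -c "
from h import *
s=sense();print(s['tcp_pos'])
go(.4270,-.2925,.0105,177.4)"
```

```text
[ 0.43864452 -0.30107248  0.06465193]
go [12.   8.  54.2] [ 0.1 -0.1  0.1]
```

Request:
step_arm(rows=[[0.004,0.003,0.01,0,0,0],[0.009,0.006,0.024,0,0,0],[0.012,0.008,0.036,0,0,0],[0.012,0.008,0.044,0,0,0],[0.012,0.008,0.049,0,0,0],[0.012,0.008,0.051,0,0,0],[0.012,0.008,0.052,0,0,0],[0.012,0.008,0.052,0,0,0]])

```text
t: 28.05
tcp_pos: [0.4276, -0.2938, 0.0137]
eef_rot: [0.022, 1.0, -0.0, 0.0]
force: [-0.7, 0.7, -2.6]
grip_width: 0.0407
grip_force: 62.8
```

Request:
step_arm(rows=[[0,0,0.001,0,0,0],[0,0,0.002,0,0,0],[0,0,0.002,0,0,0],[0,0,0.002,0,0,0],[0,0,0.002,0,0,0],[0,0,0.002,0,0,0],[0,0,0.002,0,0,0],[0,0,0.002,0,0,0]])

```text
t: 28.72
tcp_pos: [0.427, -0.2934, 0.0114]
eef_rot: [0.022, 1.0, -0.0, 0.0]
force: [-0.4, 0.2, -1.7]
grip_width: 0.0407
grip_force: 62.8
```

```bash
python3 -c "
from h import *
s=sense();print(s['tcp_pos'])
go(.4270,-.2925,.0105,177.4)"
```

```text
[ 0.42701593 -0.29340753  0.0113502 ]
go [0.1 0.9 0.9] [-0.  0.  0.]
```

Request:
step_arm(rows=[[0,0,0.0005,0,0,0],[0,0,0.001,0,0,0],[0,0,0.001,0,0,0],[0,0,0.001,0,0,0],[0,0,0.001,0,0,0],[0,0,0.001,0,0,0],[0,0,0.001,0,0,0],[0,0,0.001,0,0,0]])

```text
t: 29.38
tcp_pos: [0.427, -0.2934, 0.0104]
eef_rot: [0.022, 1.0, -0.0, 0.0]
force: [0.1, 0.6, 1.1]
grip_width: 0.0407
grip_force: 63.0
```

Request:
step_arm(rows=[[0,0,0,0,0,0],[0,0,0,0,0,0],[0,0,0,0,0,0],[0,0,0,0,0,0],[0,0,0,0,0,0],[0,0,0,0,0,0],[0,0,0,0,0,0],[0,0,0,0,0,0]], claw=0.058)

```text
t: 30.05
tcp_pos: [0.427, -0.2934, 0.0103]
eef_rot: [0.022, 1.0, -0.0, 0.0]
force: [0.4, -0.5, 0.0]
grip_width: 0.0577
grip_force: 0.0
```

Request:
step_arm(rows=[[0,0,-0.01,0,0,0],[0,0,-0.03,0,0,0],[0,0,-0.06,0,0,0],[0,0,-0.085,0,0,0],[0,0,-0.1,0,0,0],[0,0,-0.1,0,0,0],[0,0,-0.1,0,0,0],[0,0,-0.1,0,0,0]])

```text
t: 30.72
tcp_pos: [0.4266, -0.293, 0.1099]
eef_rot: [0.022, 1.0, 0.0, -0.0]
force: [-0.1, 0.2, -0.0]
grip_width: 0.058
grip_force: 0.0
```

```bash
python3 -c "
from h import *
print(sense()['tcp_pos'])
for c in ['wrist','top']:
  d=get_image(c);P,u,v=pts(d)
  if c=='wrist': save('w5',d['image'])
  q=P[(P[:,2]>.02)&(P[:,2]<.035)&(abs(P[:,0]-.427)<.06)&(abs(P[:,1]+.293)<.042)]
  print(c,rect(q),np.median(q[:,2]))
  q=P[(P[:,2]>.01)&(P[:,2]<.018)&(abs(P[:,0]-.641)<.06)&(abs(P[:,1]+.004)<.03)]
  print('flat',rect(q))
go(.6410,-.0040,.09,177.5)"
```

```text
[ 0.42661458 -0.29304224  0.10991212]
wrist (array([ 427. , -292.9]), array([95.2, 42.2]), -2.4) 0.02813777701405974
flat (array([0., 0.]), array([0., 0.]), 0.0)
top (array([ 426.8, -291.3]), array([95.1, 43.2]), -2.0) 0.027021320490280568
flat (array([641.1,  -3.7]), array([95.2, 41.9]), -2.2)
go [-201.7  297.9   19.2] [ 0.1 -0.1 -0.1]
```

View pics/w5.png

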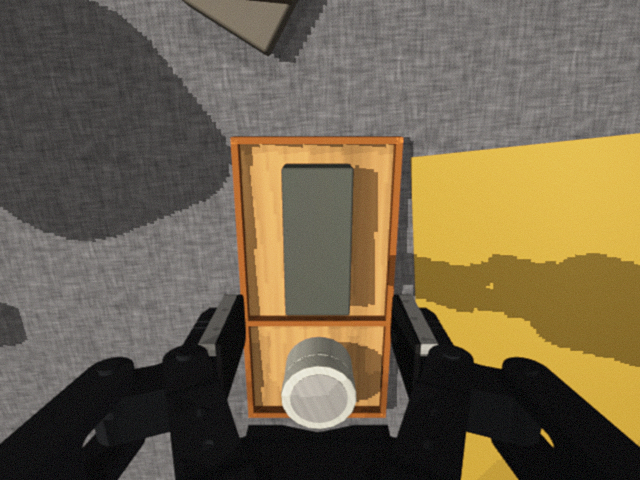

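The honing stone (318,240) lies lengthwise in the large bay at (427,-293) mm, yaw -2.4°. Flattening stone next.

Request:
step_arm(rows=[[-0.008,0.012,0,0,0,0],[-0.024,0.036,0,0,0,0],[-0.044,0.065,0,0,0,0],[-0.066,0.097,0,0,0,0],[-0.088,0.13,0,0,0,0],[-0.11,0.163,0,0,0,0],[-0.132,0.196,0,0,0,0],[-0.154,0.228,0,0,0,0]], claw=0.07)

```text
t: 31.48
tcp_pos: [0.591, -0.0704, 0.1089]
eef_rot: [0.022, 1.0, 0.0, -0.001]
force: [-0.1, -1.6, 0.2]
grip_width: 0.0699
grip_force: 0.0
```

Request:
step_arm(rows=[[-0.017,0.025,0,0,0,0],[-0.032,0.047,0,0,0,0],[-0.043,0.062,0.005,0,0,0],[-0.047,0.069,0.015,0,0,0],[-0.048,0.07,0.02,0,0,0],[-0.048,0.07,0.02,0,0,0],[-0.048,0.07,0.02,0,0,0],[-0.048,0.07,0.02,0,0,0]])

```text
t: 32.15
tcp_pos: [0.6412, -0.0059, 0.0901]
eef_rot: [0.023, 1.0, -0.0, -0.001]
force: [0.0, 1.0, 1.0]
grip_width: 0.0701
grip_force: 0.0
```

```bash
python3 -c "
from h import *
print(sense()['tcp_pos'])
d=get_image('wrist');P,u,v=pts(d)
q=P[(P[:,2]>.01)&(P[:,2]<.018)&(abs(P[:,0]-.641)<.06)&(abs(P[:,1]+.004)<.03)]
print('flat',rect(q))
go(.6410,-.0045,.002,177.7)"
```

```text
[ 0.64123613 -0.00592433  0.09008932]
flat (array([641.7,  -4.6]), array([95.3, 42.4]), -2.1)
go [ 0.7  1.4 88.5] [-0.  -0.  -0.4]
```

Request:
step_arm(rows=[[0,0.001,0.015,0,0,-0.4],[0,0.0014,0.035,0,0,-0.4],[0,0.0014,0.055,0,0,-0.4],[0,0.0014,0.07,0,0,-0.4],[0,0.0014,0.08,0,0,-0.4],[0,0.0014,0.085,0,0,-0.4],[0,0.0014,0.086,0,0,-0.4],[0,0.0014,0.086,0,0,-0.4]])

```text
t: 32.87
tcp_pos: [0.6424, -0.0037, 0.0048]
eef_rot: [0.019, 1.0, -0.0, 0.0]
force: [0.5, 0.6, -0.2]
grip_width: 0.0703
grip_force: 0.0
```

Request:
step_arm(rows=[[0,0,0,0,0,0],[0,0,0,0,0,0],[0,0,0,0,0,0],[0,0,0,0,0,0],[0,0,0,0,0,0],[0,0,0,0,0,0],[0,0,0,0,0,0],[0,0,0,0,0,0]], claw=0.03)

```text
t: 33.53
tcp_pos: [0.6433, -0.0035, 0.0059]
eef_rot: [0.019, 1.0, -0.0, 0.001]
force: [-0.9, 0.0, 7.0]
grip_width: 0.0399
grip_force: 61.2
```

Request:
step_arm(rows=[[0,0,-0.01,0,0,0],[0,0,-0.035,0,0,0],[0,0,-0.07,0,0,0],[0,0,-0.1,0,0,0],[0,0,-0.115,0,0,0],[0,0,-0.12,0,0,0],[0,0,-0.12,0,0,0],[0,0,-0.12,0,0,0]])

```text
t: 34.2
tcp_pos: [0.6415, -0.0031, 0.1235]
eef_rot: [0.019, 1.0, 0.0, -0.001]
force: [0.5, 0.4, -2.5]
grip_width: 0.0398
grip_force: 60.9
```

```bash
python3 -c "
from h import *
print(sense()['tcp_pos'])
d=get_image('wrist');P,u,v=pts(d)
save('w6',d['image'])
print('z stone',np.round(P[(abs(P[:,0]-.62)<.01)&(abs(P[:,1]+.005)<.015)][:,2].mean(),4))
q=P[(P[:,2]>.12)&(P[:,2]<.14)&(abs(P[:,0]-.641)<.06)&(abs(P[:,1]+.004)<.022)]
print('flat',rect(q),np.median(q[:,2]))
go(.4267,-.2930,.12,177.6)"
```

```text
[ 0.64152139 -0.00313869  0.12347423]
z stone 0.1627
flat (array([640.5,  -4.1]), array([96.9, 44. ]), -0.4) 0.13170035340805852
go [ 203.2 -297.8    3.1] [ 0.  -0.2  0.2]
```

View pics/w6.png

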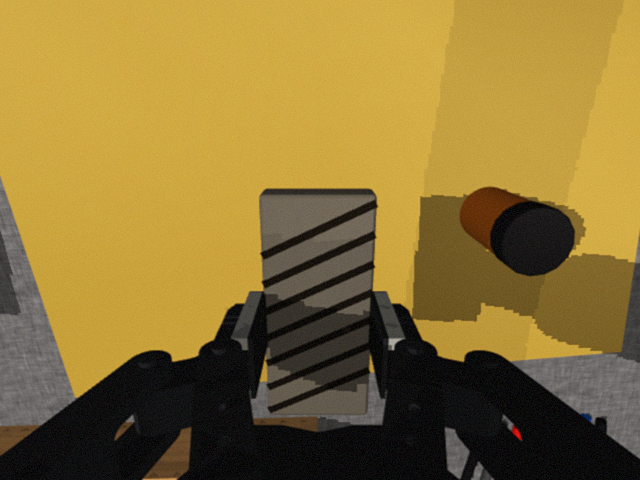

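The flattening stone (318,300) is held level with its grooves up. Carrying it over.

Request:
step_arm(rows=[[0.008,-0.012,0,0,0,0],[0.024,-0.036,0,0,0,0],[0.044,-0.065,0,0,0,0],[0.066,-0.097,0,0,0,0],[0.088,-0.13,0,0,0,0],[0.11,-0.163,0,0,0,0],[0.132,-0.196,0,0,0,0],[0.154,-0.228,0,0,0,0]])

```text
t: 34.92
tcp_pos: [0.4767, -0.2263, 0.1228]
eef_rot: [0.019, 1.0, 0.001, -0.001]
force: [1.7, -1.1, -1.0]
grip_width: 0.0399
grip_force: 60.8
```

Request:
step_arm(rows=[[0.017,-0.025,0,0,0,0.2],[0.032,-0.047,0,0,0,0.2],[0.042,-0.062,0.005,0,0,0.2],[0.046,-0.068,0.015,0,0,0.2],[0.047,-0.069,0.025,0,0,0.2],[0.047,-0.069,0.03,0,0,0.2],[0.047,-0.069,0.03,0,0,0.2],[0.047,-0.069,0.03,0,0,0.2]])

```text
t: 35.58
tcp_pos: [0.43, -0.2911, 0.0933]
eef_rot: [0.02, 1.0, 0.001, -0.001]
force: [1.1, 0.3, -1.3]
grip_width: 0.0398
grip_force: 60.8
```

```bash
python3 -c "
from h import *
for i in range(4): get_image('wrist')
s=sense();print(s['tcp_pos'])
go(.4283,-.2932,.0440,177.5)"
```

```text
[ 0.43087116 -0.29213214  0.09472273]
go [ 2.6 -1.1 50.7] [-0.   0.   0.2]
```

Request:
step_arm(rows=[[0.002,-0.001,0.01,0,0,0.2],[0.0026,-0.0011,0.022,0,0,0.2],[0.0026,-0.0011,0.034,0,0,0.2],[0.0026,-0.0011,0.043,0,0,0.2],[0.0026,-0.0011,0.049,0,0,0.2],[0.0026,-0.0011,0.051,0,0,0.2],[0.0026,-0.0011,0.051,0,0,0.2],[0.0026,-0.0011,0.051,0,0,0.2]])

```text
t: 36.45
tcp_pos: [0.4277, -0.2937, 0.0435]
eef_rot: [0.022, 1.0, -0.0, 0.0]
force: [0.7, -0.2, -1.1]
grip_width: 0.0397
grip_force: 60.9
```

```bash
python3 -c "
from h import *
for i in range(4): get_image('wrist')
d=get_image('top');P,u,v=pts(d);save('t7',d['image'],(430,160,530,310),4)
s=sense();print(s['tcp_pos'])
go(.4283,-.2932,.0345,177.5)"
```

```text
[ 0.42782509 -0.29381635  0.04382549]
go [-0.4  0.6  9.3] [-0.   0.  -0.1]
```

Request:
step_arm(rows=[[-0.0004,0.0006,0.002,0,0,0],[-0.0004,0.0006,0.004,0,0,0],[-0.0004,0.0006,0.006,0,0,0],[-0.0004,0.0006,0.0075,0,0,0],[-0.0004,0.0006,0.0085,0,0,0],[-0.0004,0.0006,0.009,0,0,0],[-0.0004,0.0006,0.009,0,0,0],[-0.0004,0.0006,0.009,0,0,0]])

```text
t: 37.37
tcp_pos: [0.4279, -0.2929, 0.0343]
eef_rot: [0.022, 1.0, -0.0, -0.0]
force: [0.6, 0.2, -1.5]
grip_width: 0.0398
grip_force: 60.9
```

Request:
step_arm(rows=[[0,0,0.0003,0,0,0],[0,0,0.0006,0,0,0],[0,0,0.0006,0,0,0],[0,0,0.0006,0,0,0],[0,0,0.0006,0,0,0],[0,0,0.0006,0,0,0],[0,0,0.0006,0,0,0],[0,0,0.0006,0,0,0]])

```text
t: 38.03
tcp_pos: [0.428, -0.293, 0.0339]
eef_rot: [0.022, 1.0, -0.0, 0.0]
force: [-0.6, -0.4, 3.3]
grip_width: 0.0397
grip_force: 61.3
```

Contact (about +4.5 N). Releasing and lifting.

Request:
step_arm(rows=[[0,0,0,0,0,0],[0,0,0,0,0,0],[0,0,0,0,0,0],[0,0,0,0,0,0],[0,0,0,0,0,0],[0,0,0,0,0,0],[0,0,0,0,0,0],[0,0,0,0,0,0]], claw=0.06)

```text
t: 38.7
tcp_pos: [0.4279, -0.293, 0.0337]
eef_rot: [0.022, 1.0, -0.0, 0.0]
force: [0.1, -0.5, 0.4]
grip_width: 0.0601
grip_force: 0.0
```

Request:
step_arm(rows=[[0,0,-0.01,0,0,0],[0,0,-0.03,0,0,0],[0,0,-0.06,0,0,0],[0,0,-0.085,0,0,0],[0,0,-0.1,0,0,0],[0,0,-0.1,0,0,0],[0,0,-0.1,0,0,0],[0,0,-0.1,0,0,0]])

```text
t: 39.37
tcp_pos: [0.4275, -0.2926, 0.1333]
eef_rot: [0.022, 1.0, 0.0, -0.0]
force: [0.6, 0.1, 0.2]
grip_width: 0.0597
grip_force: 0.0
```

```bash
python3 -c "
from h import *
for i in range(3): get_image('wrist')
d=get_image('wrist');P,u,v=pts(d);save('w7',d['image'],(200,60,440,360),2)
w=(abs(P[:,0]-.427)<.06)&(abs(P[:,1]+.293)<.042)
for a,b in [(.006,.027),(.0305,.038),(.0395,.05)]:
  q=P[w&(P[:,2]>a)&(P[:,2]<b)]; print(a,rect(q),np.round(q.min(0),4),np.round(q.max(0),4),len(q))
q=P[w&(P[:,2]>.038)&(P[:,2]<.05)]; A=np.c_[q[:,:2]-q[:,:2].mean(0),np.ones(len(q))]; print('plane',np.linalg.lstsq(A,q[:,2],rcond=None)[0])
"
```

```text
0.006 (array([ 427. , -293.2]), array([121.3,  82. ]), -1.1) [ 0.367  -0.3347  0.006 ] [ 0.487  -0.2511  0.0269] 433
0.0305 (array([ 379.4, -290.5]), array([40.8,  0.5]), 87.7) [ 0.3785 -0.3109  0.0305] [ 0.3804 -0.2701  0.037 ] 75
0.0395 (array([ 426.6, -292.4]), array([94.9, 42.4]), -2.2) [ 0.3785 -0.3153  0.0395] [ 0.4746 -0.2696  0.0446] 9519
plane [-0.00058619 -0.00157092  0.04219825]
```

View pics/w7.png

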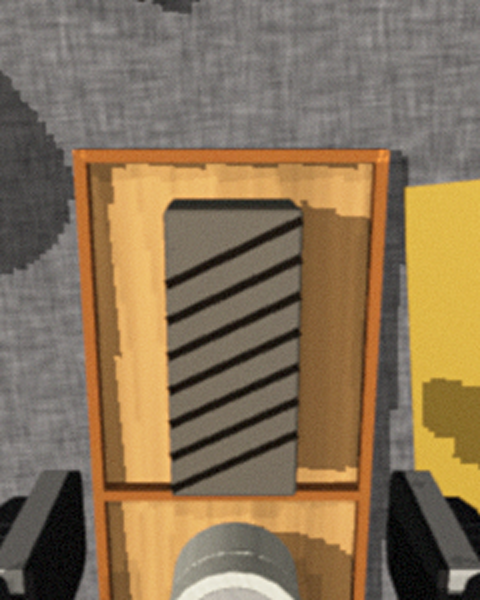

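The flattening stone sits flat (plane tilt under 0.1°), with its centre within about 0.6 mm and yaw within 0.2° of the honing stone. One last overall check before handing in.

```bash
python3 -c "
from h import *
d=get_image('wrist');P,u,v=pts(d)
w=(P[:,0]>.373)&(P[:,0]<.384)&(abs(P[:,1]+.2905)<.017)
for a,b in [(.008,.026),(.03,.04)]:
  q=P[w&(P[:,2]>a)&(P[:,2]<b)]; print(a,len(q),np.median(q[:,0]))
d=get_image('scene'); save('s8',d['image'])
"
```

```text
0.008 147 0.3796780225821019
0.03 102 0.3793039021455631
```

View pics/s8.png

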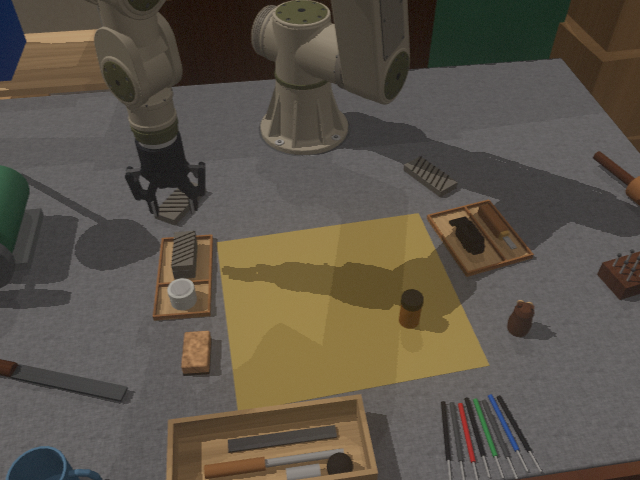

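The scene view shows the whale (467,235) and knife (495,225) in the carving tray, and the stacked stones (184,255) and tin (181,293) in the slim tray. The jar (411,308) and owl (520,318) haven't moved, and the end faces of the two stones line up within 0.4 mm.

```bash
python3 -c "
from station import *
print(job_done())"
```

```text
the job is handed in; nothing more can be done
None
```

Both kits are made up and the job is handed in: whale and knife are in the carving tray, tin and flush-stacked stones are in the sharpening tray, and the jar and owl were left where they stood, at about 40 s of the 138 s allowed.

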